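# Power up the particle counter and start a sample

## Robot

A 6-joint arm with a two-finger parallel gripper is mounted at the origin on the work surface. World frame = base frame: x ahead of the robot, y to its left, z up, the work surface at z = 0. Lengths are in mm, angles in rad, forces in N, time in s.
With the tool pointing down it reaches from about 375 to 925 mm from the base axis. Payload 5.7 kg.
Tool frame: the origin (TCP) lies midway between the tips of the shut fingers; the grasp point (between the pads) lies 19 mm behind it; z points along the fingers, y is the direction in which the jaws open and shut (so a half turn about z gives the same grasp; the last joint's range is limited). The gripper opens to 88 mm and grips with 3 to 60 N. Pads are 20 mm wide; open, the fingers measure 115 mm over their backs; the gripper's body (75 mm by 178 mm) begins 61 mm behind the grasp point.
Start: joints at [1.125, 0.359, 1.51, -0, 1.272, -0.115], TCP at [194.87, 567.437, 194.623] pointing down, gripper open.
Joint ranges: [-2.97, 2.97], [-1.01, 2.36], [0.21, 2.38], [-0.96, 4.11], [0.2, 2.71], [-2.98, 2.98]. Speed limits (rad/s): [2.39, 2.39, 3.14, 3.14, 3.14, 3.14].

## Interface

Orientations are given as a unit quaternion [w, x, y, z].
In Python, from bench import bot gives the robot as it stands.
- The arm moves only by the tool arm_command, never from a script. Its argument "moves" is a list of rows, each an object of numbers: "dx", "dy", "dz": the shift along the tool's x, y, z in cm; "twist": the turn about the tool's z in degrees. In form: [{"dx": .., "dy": .., "dz": .., "twist": ..}, ...]. A call has 1 to 5 rows; each row is the pose to reach, as a shift and turn from the pose commanded when the call began, along the tool's axes at that moment; what a row does not reach only later rows make up. A row lasts 1/12 s, in which the tool goes at most 41.7 mm and 7.16 degrees, less where a joint would pass 70% of its speed; a pose out of reach is approached as far as the arm can. A call with a gripper value outside its range is refused whole. "jaw" is the opening, from 0 (shut) to 1 (fully open), set as the call begins (left out, the last holds). The fingers move at their own pace and stop on an object; "squeeze" is the grip in N (left out, the last holds). Time passes only in rows, so rows that repeat a pose let the fingers close. It gives the time, the measured TCP pose, the force and the opening at its end, in the units of the state.
- bot.observe(): the state, without advancing time (a new reading comes with each control period).
- bot.get_image(name): name is "side" or "top"; returns (picture, depth): 384x512x3 uint8, blue, green, red; 384x512 float32, mm along the optical axis (not along the pixel's ray), 0 where there is no reading.
- bot.camera_info(name): a dict with "intrinsics" (3x3 intrinsics, pixels), "k1" (the pictures are not rectified: a ray, as slopes to the right and down, at radius r is drawn at 1 + k1 r^2 times it, then the intrinsics apply), "R" (3x3) and "t" (3): a world point X has camera coordinates R X + t. Camera axes: x right, y down, z forward; pixel columns grow to the right and rows downward; lengths in mm; the calibration is good to about 2 mm. A picture is of the moment at which its call begins. camera_info takes no time and is no camera call.
- bot.finish_job(): hands the job in, once; it reports no verdict.
The state is a dict: "time": time; "joint_positions": joint angles; "joint_velocities": joint speeds; "joint_torque": joint torques, N m; "ee_pos": TCP position; "ee_rot": TCP orientation; "force": force on the tool from outside, world axes, zero at the start; "moment": the same for the moment, N m; "width": finger opening in mm.
Only numpy, scipy, OpenCV 4.12 (cv2) and the standard library are available. Lean on these libraries where they do the work, as an engineer would, in place of code of your own. Each camera call takes 0.05 s, during which the arm holds its last target.

## Task

Start an air sample on the bench particle counter by pressing its controls in this order: first push the raised end of the wide rocker on the grey outlet box all the way down so that the box is switched on; then press the counter's square key fully in, where it stays; then press its long bar key fully down, keep it down for at least two seconds and let it come back up. Leave the round key alone, and only press: do not lift or shove the outlet box or any of the things lying about.

Things in the scene. Friction and masses are not known exactly. Their poses are not given: they have to be found in the camera images.
- counter: Bench particle counter: cream flat-topped box 220 (x) x 260 (y) x 70 mm high, fixed, origin at the centre of its underside, x to its rear, z up. Over its front (-x) deck stand three white keys in a row along y, 70 mm apart, in an order that varies, each in a dark surround 66 (x) x 42 (y) mm, 3 mm thick. Behind them a dark display and a steel inlet stub (top 100 mm above the bench).
- key_square_top (a point): Centre of the top face of the square key, 26 x 26 mm; moves with the key: 83 mm above the bench when out, 75 mm when fully in (2 mm proud of its surround). Its axes are parallel to the counter's.
- key_square (a joint): Travel of the square key, downwards: 0 is out, 0.008 m fully in. It takes about 2.5 N over the whole travel, a little more when pushed fast, and has no spring: it stays where it is pushed.
- key_bar_top (a point): Centre of the top face of the long bar key, 56 mm (counter's x) x 18 mm (counter's y); moves with the key: 83 mm above the bench when up, 75 mm when fully down (2 mm proud of its surround). Its axes are parallel to the counter's.
- key_bar (a joint): Travel of the bar key, downwards: 0 is up, 0.008 m fully down. Spring return: 1 N to start, 3.5 N fully down.
- key_round_top (a point): Centre of the top face of the round key, 28 mm across; not to be pressed. Moves with the key.
- key_round (a joint): Travel of the round key, downwards: 0 is up, 0.008 m fully down. Spring return, as the bar key.
- switchbox: Loose grey outlet box, 200 (x) x 88 (y) x 45 mm high, 0.6 to 1.1 kg, flat on the bench. Origin: centre of its underside; x along its length, z up. On its top, over the +x half, sits a wide white rocker in a black frame (frame top 51 mm above the bench); over the -x half a round socket.
- rocker_on_end (a point): Where to press the rocker: on the top face of the white rocker plate (60 mm along the box's x, 34 mm along y, 8 mm thick), 22 mm from its pivot towards the box's +x end, near a thin dark line; moves with the rocker. It is about 65 mm above the bench when off (raised) and about 55 mm when fully on (a broad flat fingertip may then stand 2 mm higher, on the slope).
- rocker (a joint): Angle of the rocker about the box's y: 0 is off (its +x end up, tilted 0.22 rad), 0.44 fully on (its +x end down). The pivot lies 45 mm from the box's origin along +x, 56 mm above the bench. It stays where it is left; 2 to 4 N at the press point moves it, so a force stop of 6 N or more serves.
- tape_roll: Loose grey roll of tape lying flat on the counter's rear deck, 68 mm across, 19 mm high; origin at the centre of its underside. A bystander.
- jar: Loose lidded jar standing on the bench beyond the outlet box, 48 mm across, 65 mm high; origin at the centre of its underside. A bystander.
- parts_bin: Loose open blue bin on the bench beyond the counter, 90 x 130 x 50 mm high; origin at the centre of its underside. A bystander.
- handheld: Loose dark handheld meter lying on the bench in front of the outlet box, 62 x 115 x 18 mm; origin at the centre of its underside. A bystander.
Things that resemble listed ones, but are neither listed nor needed, are in the scene too. There is more than one size of the switchbox; the job needs the largest.

How it is judged:
By the outcome, as a careful person would: the job done as asked, in the order asked, and still so for the second after the job is handed in, with the robot touching nothing.
It also fails if it takes over 58 s, if anything falls off the work surface, if the arm or the gripper's body presses on something with over 40 N, if the wrist force passes 120 N, or if a joint passes its speed limit or range.

## Working session

There is one attempt and no reset: what is moved stays moved. The work goes in short steps, Python scripts to look and compute and a tool call to move; the robot and the scene stay as the last step left them, time stands still between calls to the robot, and variables do not carry over. Pictures are saved under pics/ and viewed, and the job is handed in when it is done.

Besides the shell and the picture viewer there is one more tool, called after "Call:" by a JSON object that holds its "api" and its "payload", one argument or row to a line. arm_command: Moves the arm, as the interface text tells. Its arguments: {"type":"object","properties":{"moves":{"type":"array"},"jaw":{"type":"number"},"squeeze":{"type":"number"}},"required":["moves"]}

```bash
mkdir -p pics; ls; python3 - <<'E'
from bench import bot
import cv2,numpy as np
print(bot.observe())
for n in("top","side"):
    im,d=bot.get_image(n); cv2.imwrite(f"pics/{n}0.png",im); np.save(f"pics/{n}0.npy",d)
    print(n,bot.camera_info(n))
E
```

```text
pics
{'time': 0.0, 'joint_positions': array([ 1.12490219e+00,  3.59490120e-01,  1.51139953e+00,  3.33129681e-06,
        1.27254776e+00, -1.15121845e-01]), 'joint_velocities': array([ 1.21525949e-03, -1.26229904e-03, -2.16049591e-04,  1.19326803e-05,
       -5.71130498e-04, -1.44938885e-03]), 'joint_torque': array([-9.52202208e-04, -5.15373051e+01, -2.70728177e+01,  6.71183481e-02,
        3.47811927e-02, -1.44382157e-04]), 'ee_pos': array([194.55989302, 566.79376904, 193.83105586]), 'ee_rot': array([-2.56885002e-04,  1.64633636e-01,  9.86354356e-01, -8.85889267e-04]), 'force': array([-0.29702867,  0.06810422, -0.21534216]), 'moment': array([-0.03692469,  0.00649629,  0.01629362]), 'width': 87.77349746385903}
top {'intrinsics': array([[483.1087224 ,   0.        , 260.41383017],
       [  0.        , 483.1087224 , 189.33290321],
       [  0.        ,   0.        ,   1.        ]]), 'k1': -0.0360566544640869, 'R': array([[-5.65343945e-03, -9.99983632e-01,  8.79925412e-04],
       [-9.84596827e-01,  5.41267456e-03, -1.74756377e-01],
       [ 1.74748754e-01, -1.85434637e-03, -9.84611311e-01]]), 't': array([  33.32058087,  552.67019875, 1289.36646794])}
side {'intrinsics': array([[361.2433727 ,   0.        , 256.91431948],
       [  0.        , 361.2433727 , 189.27811526],
       [  0.        ,   0.        ,   1.        ]]), 'k1': 0.01593003033951435, 'R': array([[ 0.92144692, -0.3884606 , -0.00582544],
       [-0.31035074, -0.72698116, -0.61252006],
       [ 0.23370492,  0.56621265, -0.79043358]]), 't': array([-481.91868942,  240.37298435,  752.9284314 ])}
```

View pics/top0.png

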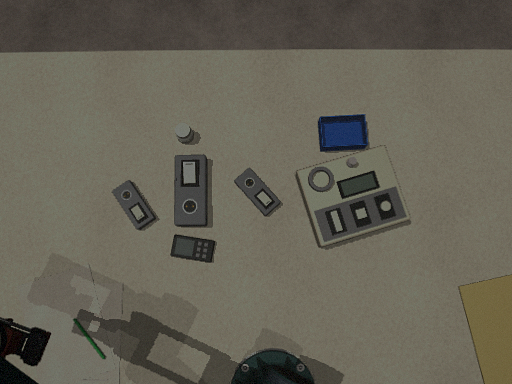

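View pics/side0.png

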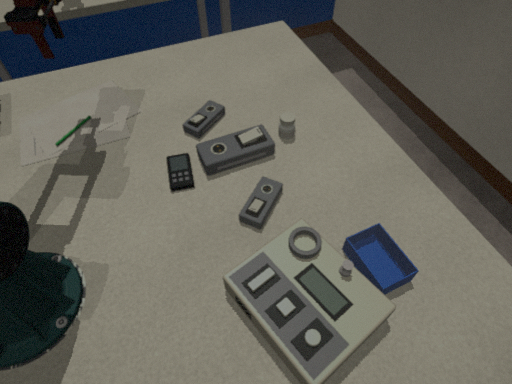

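Switchbox candidates in the top view are the boxes at (133,205), (190,190) and (258,191). The one at (190,190) is clearly the largest, so I choose it. The keys are bar (336,221), square (362,213) and round (386,206). I'll check these in close crops.

```bash
cat > h.py <<'E'
import numpy as np,cv2
from bench import bot
def ray(n,u,v):
    c=bot.camera_info(n);K=c["intrinsics"];k=c["k1"]
    xd=(u-K[0,2])/K[0,0];yd=(v-K[1,2])/K[1,1];x,y=xd,yd
    for _ in range(20):
        s=1+k*(x*x+y*y);x,y=xd/s,yd/s
    R=np.array(c["R"]);return -R.T@c["t"],R.T@np.array([x,y,1.])
def onz(n,u,v,z):
    o,d=ray(n,u,v);return o+d*(z-o[2])/d[2]
def proj(n,X):
    c=bot.camera_info(n);K=c["intrinsics"];p=np.array(c["R"])@X+c["t"];x,y=p[:2]/p[2];s=1+c["k1"]*(x*x+y*y)
    return np.array([K[0,0]*x*s+K[0,2],K[1,1]*y*s+K[1,2]])
def tri(p,q):
    o1,d1=ray("top",*p);o2,d2=ray("side",*q)
    A=np.stack([d1,-d2],1);t=np.linalg.lstsq(A,o2-o1,rcond=None)[0]
    a=o1+d1*t[0];b=o2+d2*t[1];return (a+b)/2,np.linalg.norm(a-b)
E
python3 - <<'E'
import cv2,numpy as np
from h import *
t=cv2.imread("pics/top0.png");s=cv2.imread("pics/side0.png")
def crop(im,x,y,w,h,f):return cv2.resize(im[y:y+h,x:x+w],None,fx=f,fy=f,interpolation=cv2.INTER_CUBIC)
a=crop(t,165,145,50,90,6);b=crop(s,190,115,95,67,6)[:540]
H=max(a.shape[0],b.shape[0]);c=np.zeros((H,870,3),np.uint8)
a=crop(t,165,145,50,90,5);b=crop(s,190,115,95,67,5)
c=np.zeros((450,780,3),np.uint8);c[:450,:250]=a;c[:335,260:735]=b
cv2.imwrite("pics/c1.png",c)
a=crop(t,295,145,120,105,3);b=crop(s,215,215,185,165,2)
c=np.zeros((340,760,3),np.uint8);c[:315,:360]=a;c[:330,370:740]=b
cv2.imwrite("pics/c2.png",c)
for n,im in(("top",t),("side",s)):
    lo={"top":130,"side":150}[n]
    g=im.min(2);m=(g>lo).astype(np.uint8)
    N,L,S,C=cv2.connectedComponentsWithStats(m)
    print(n,[(tuple(S[i]),C[i].round(1)) for i in range(1,N) if 40<S[i,4]<900])
E
```

```text
top []
side []
```

View pics/c1.png

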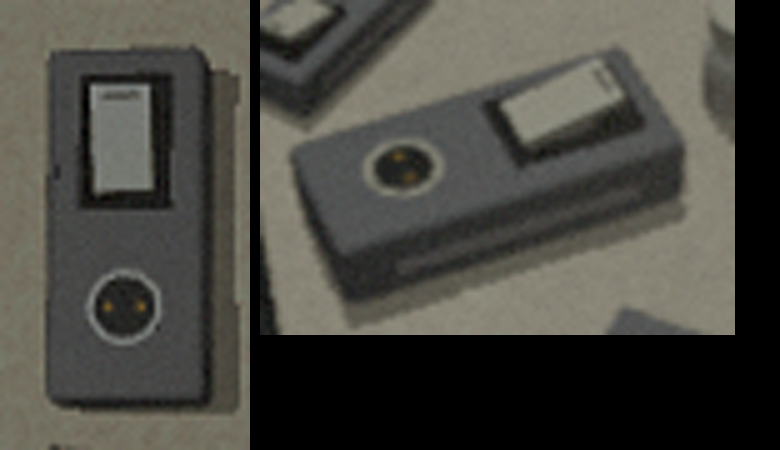

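View pics/c2.png

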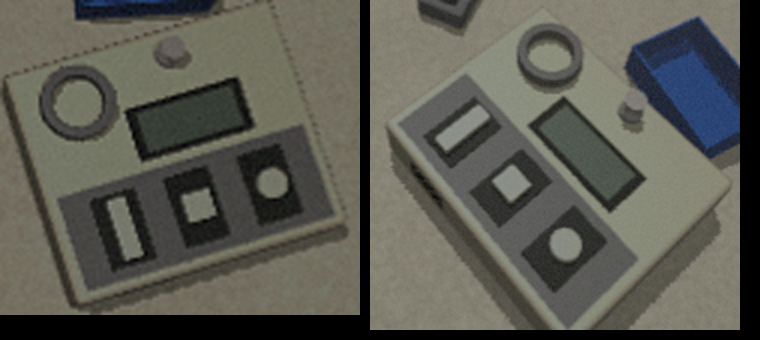

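The crops show the largest box with its dark-lined, raised rocker end at about top (189,164) and side (262,131). The keys run bar, square, round from left to right in the top view. Next I measure the centres.

```bash
python3 - <<'E'
from h import *
R={"bar":((326,205,24,32),(235,260,48,38)),"square":((350,198,24,26),(262,285,44,45)),"round":((374,192,24,30),(290,315,48,48)),"rocker":((181,158,18,28),(233,122,36,26))}
cs={}
for k,(a,b) in R.items():
    out=[]
    for n,(x,y,w,h) in(("top",a),("side",b)):
        im=cv2.imread(f"pics/{n}0.png")[y:y+h,x:x+w].min(2)
        im=cv2.resize(im,None,fx=4,fy=4,interpolation=cv2.INTER_CUBIC)
        T,m=cv2.threshold(im,0,255,cv2.THRESH_OTSU)
        if n=="side" or k=="rocker": m=(im>max(T,0)).astype(np.uint8)*255
        N,L,S,C=cv2.connectedComponentsWithStats(m)
        # component containing/nearest centre
        i=min((i for i in range(1,N) if S[i,4]>300),key=lambda i:np.hypot(*(C[i]-[w*2,h*2])))
        cnt=max(cv2.findContours((L==i).astype(np.uint8),0,2)[0],key=cv2.contourArea)
        r=cv2.minAreaRect(cnt);bx=cv2.boxPoints(r)/4+[x-.375,y-.375]
        c=C[i]/4+[x-.375,y-.375];cc=bx.mean(0);out.append((c,bx))
        z=83 if k!="rocker" else 63
        print(k,n,T,c.round(1),cc.round(1),(np.array(r[1])/4).round(1),r[2],onz(n,*c,z).round(1))
    print("  tri",tri(out[0][0],out[1][0]))
    if k!="rocker": cs[k]=(onz("top",*out[0][0],83)+onz("side",*out[1][0],83))/2
b,s,r=cs["bar"],cs["square"],cs["round"]
print(cs);v=b-r;print("counter y axis ang",np.degrees(np.arctan2(v[1],v[0])),np.hypot(*v[:2]),(b+r)/2-s)
# box outline in top by hand crop corners at z 45
d=np.load("pics/top0.npy")
im=cv2.imread("pics/top0.png")
for p in((175.5,155.5),(205.5,155.5),(175,225),(206,226)): print("box corner",p,onz("top",*p,45).round(1))
for p in((189.5,164),(190,206)): print("line/socket",onz("top",*p,[65,45][p[1]>200]).round(1))
print("line side",onz("side",190+(605-260)/5,115+73/5,66),"sock side",onz("side",190+(404-260)/5,115+168/5,45))
E
```

```text
bar top 54.0 [336.1 220.6] [336.  220.7] [21.5  7.2] 71.56504821777344 [ 460.8 -171.2   83. ]
bar side 78.0 [257.8 277. ] [258.5 278.5] [37.7 47.7] 90.0 [ 455. -167.   83.]
  tri (array([ 457.03630786, -169.78788387,   89.39996207]), np.float64(6.114497728001978))
square top 50.0 [360.7 213. ] [360.7 212.9] [10.5 10.4] 72.89727020263672 [ 481. -238.   83.]
square side 74.0 [283.1 307.1] [283.5 307. ] [44.8 43.8] 90.0 [ 474.9 -238.9   83. ]
  tri (array([ 478.46601746, -238.17792755,   79.85672588]), np.float64(5.866572287883738))
round top 48.0 [386.7 207. ] [385.5 206.5] [29.8 23.8] 90.0 [ 496.6 -308.9   83. ]
round side 71.0 [314.7 339.1] [313.5 338.5] [47.7 47.7] 0.0 [ 501.3 -310.7   83. ]
  tri (array([ 499.26225314, -309.95392928,   81.32857614]), np.float64(4.932973911242503))
rocker top 69.0 [188.7 171.9] [188.7 172.1] [21.8 11.9] 88.31531524658203 [600.1 227.8  63. ]
rocker side 90.0 [249.2 129.6] [250.5 132.1] [21.  35.8] 90.0 [603.3 243.2  63. ]
  tri (array([596.2856944 , 225.07733311,  80.99819093]), np.float64(0.06783252465001631))
{'bar': array([ 457.92581893, -169.08171356,   83.        ]), 'square': array([ 477.93433677, -238.44089653,   83.        ]), 'round': array([ 498.96882001, -309.78655109,   83.        ])}
counter y axis ang 106.26173964357979 146.56868437923117 [ 0.5129827  -0.99323579  0.        ]
box corner (175.5, 155.5) [651.6 268.8  45. ]
box corner (205.5, 155.5) [651.  184.2  45. ]
box corner (175, 225) [455.4 265.2  45. ]
box corner (206, 226) [452.2 180.   45. ]
line/socket [622.1 225.8  65. ]
line/socket [507.8 225.   45. ]
line side [626.33555685 229.60528853  66.        ] sock side [507.89773229 225.09338984  45.        ]
```

```bash
python3 - <<'E'
from h import *
R={"bar":((326,205,24,32,80),(241,262,42,32,105)),"square":((350,198,24,26,80),(270,292,32,32,105)),"round":((376,194,20,24,80),(298,322,32,32,105))}
cs={}
for k,(a,b) in R.items():
    out=[]
    for n,(x,y,w,h,t) in(("top",a),("side",b)):
        im=cv2.imread(f"pics/{n}0.png")[y:y+h,x:x+w].min(2)
        im=cv2.resize(im,None,fx=4,fy=4,interpolation=cv2.INTER_CUBIC)
        m=(im>t).astype(np.uint8)
        N,L,S,C=cv2.connectedComponentsWithStats(m)
        i=max(range(1,N),key=lambda i:S[i,4])
        r=cv2.minAreaRect(max(cv2.findContours((L==i).astype(np.uint8),0,2)[0],key=cv2.contourArea))
        c=C[i]/4+[x-.375,y-.375];out.append(c)
        print(k,n,im.max(),c.round(1),(np.array(r[1])/4).round(1),onz(n,*c,83).round(1))
    print("  tri",tri(*out)); cs[k]=(onz("top",*out[0],83)+onz("side",*out[1],83))/2
b,s,r=cs["bar"],cs["square"],cs["round"]
print(cs);v=b-r;print(np.degrees(np.arctan2(v[1],v[0])),np.hypot(*v[:2]),(b+r)/2-s)
o=bot.observe();from scipy.spatial.transform import Rotation as Ro
q=o["ee_rot"];print(Ro.from_quat(q[[1,2,3,0]]).as_matrix().round(3))
E
```

```text
bar top 131 [336.1 220.6] [20.6  6.4] [ 460.9 -171.2   83. ]
bar side 143 [260.8 278.3] [ 8.7 28.3] [ 459.3 -171.5   83. ]
  tri (array([ 460.22779592, -171.25917983,   82.24242276]), np.float64(1.49701138982291))
square top 127 [360.8 213. ] [9.5 9.6] [ 480.9 -238.2   83. ]
square side 144 [285.3 305.9] [14.  13.3] [ 479.5 -238.6   83. ]
  tri (array([ 480.38939511, -238.31988723,   81.84916402]), np.float64(1.2270905810578507))
round top 113 [385.4 205.6] [9.2 9.2] [ 500.5 -305.4   83. ]
round side 140 [312.4 336.6] [16.1 14.5] [ 499.6 -305.5   83. ]
  tri (array([ 500.18238131, -305.45116781,   82.4414587 ]), np.float64(0.8989604420775534))
{'bar': array([ 460.1154234 , -171.38015422,   83.        ]), 'square': array([ 480.19296766, -238.39849891,   83.        ]), 'round': array([ 500.07199705, -305.45407196,   83.        ])}
106.59505591627487 139.901190828899 [-0.09925744 -0.01861418  0.        ]
[[-0.946  0.325 -0.001]
 [ 0.325  0.946 -0.001]
 [ 0.    -0.002 -1.   ]]
```

Call:
{"api": "arm_command", "payload": {
  "moves": [
    {"dx": -3.4,"dy": -1.2},
    {"dx": -6.8,"dy": -2.5},
    {"dx": -10.2,"dy": -3.7},
    {"dx": -13.7,"dy": -4.9},
    {"dx": -17.1,"dy": -6.1}
  ],
  "jaw": 0,
  "squeeze": 10
}}

```text
$.moves[0]: bad value
```

Call:
{"api": "arm_command", "payload": {
  "moves": [
    {"dx": -3.4,"dy": -1.2},
    {"dx": -6.8,"dy": -2.5},
    {"dx": -10.2,"dy": -3.7},
    {"dx": -13.7,"dy": -4.9},
    {"dx": -17.1,"dy": -6.1}
  ]
}}

```text
$.moves[0]: bad value
```

Call:
{"api": "arm_command", "payload": {
  "moves": [
    {"dx": -3.4,"dy": -1.2,"twist": -4},
    {"dx": -6.8,"dy": -2.5,"twist": -8},
    {"dx": -10.2,"dy": -3.7,"twist": -12},
    {"dx": -13.7,"dy": -4.9,"twist": -16},
    {"dx": -17.1,"dy": -6.1,"twist": -20}
  ]
}}

```text
$.moves[0]: bad value
```

Call:
{"api": "arm_command", "payload": {
  "moves": [
    {"dz": 0},
    {"dz": 0}
  ]
}}

```text
$.moves[0]: bad value
```

Every row was refused, so it seems all four fields are needed.

Call:
{"api": "arm_command", "payload": {
  "moves": [
    {"dx": -3.4,"dy": -1.2,"dz": 0,"twist": 0},
    {"dx": -6.8,"dy": -2.5,"dz": 0,"twist": 0},
    {"dx": -10.2,"dy": -3.7,"dz": 0,"twist": 0},
    {"dx": -13.7,"dy": -4.9,"dz": 0,"twist": 0},
    {"dx": -17.1,"dy": -6.1,"dz": 0,"twist": 0}
  ],
  "jaw": 0,
  "squeeze": 10
}}

```text
time: 0.52
ee_pos: [337.6, 452.8, 194.3]
ee_rot: [-0.0, 0.164, 0.986, -0.0]
force: [0.6, 0.2, 0.2]
width: 58.1
```

Call:
{"api": "arm_command", "payload": {
  "moves": [
    {"dx": -3.4,"dy": -1.2,"dz": 0,"twist": 0},
    {"dx": -6.8,"dy": -2.5,"dz": 0,"twist": 0},
    {"dx": -10.2,"dy": -3.7,"dz": 0,"twist": 0},
    {"dx": -13.7,"dy": -4.9,"dz": 0,"twist": 0},
    {"dx": -17.1,"dy": -6.1,"dz": 0,"twist": 0}
  ]
}}

```text
time: 0.93
ee_pos: [479.7, 339.4, 194.3]
ee_rot: [-0.0, 0.165, 0.986, -0.0]
force: [0.3, 0.3, 0.6]
width: 24.7
```

Call:
{"api": "arm_command", "payload": {
  "moves": [
    {"dx": -3.4,"dy": -1.2,"dz": 0,"twist": -4},
    {"dx": -6.8,"dy": -2.5,"dz": 0,"twist": -8},
    {"dx": -10.2,"dy": -3.7,"dz": 0,"twist": -12},
    {"dx": -13.7,"dy": -4.9,"dz": 0,"twist": -16},
    {"dx": -17.1,"dy": -6.1,"dz": 0,"twist": -20}
  ]
}}

```text
time: 1.35
ee_pos: [621.6, 226.2, 194.2]
ee_rot: [-0.0, -0.011, 1.0, -0.0]
force: [0.9, 0.9, -0.9]
width: 0.6
```

Call:
{"api": "arm_command", "payload": {
  "moves": [
    {"dx": 0,"dy": 0,"dz": 0,"twist": 0},
    {"dx": 0,"dy": 0,"dz": 0,"twist": 0},
    {"dx": 0,"dy": 0,"dz": 0,"twist": 0}
  ]
}}

```text
time: 1.6
ee_pos: [619.8, 227.7, 193.9]
ee_rot: [-0.001, -0.008, 1.0, 0.0]
force: [0.5, -0.5, 1.4]
width: 0.5
```

```bash
cat >st.py <<'E'
from h import *
from scipy.spatial.transform import Rotation as Ro
import sys
o=bot.observe();M=Ro.from_quat(o["ee_rot"][[1,2,3,0]]).as_matrix()
print(o["time"],o["ee_pos"].round(1),"f",o["force"].round(2),"w",round(o["width"],1),"x-yaw",np.degrees(np.arctan2(M[1,0],M[0,0])).round(2))
if len(sys.argv)>3:
    print("shift cm",(M.T@(np.array(list(map(float,sys.argv[1:4])))-o["ee_pos"])/10).round(2))
E
python3 st.py 619.5 226 80
```

```text
1.6 [619.8 227.7 193.9] f [ 0.49 -0.48  1.42] w 0.5 x-yaw -179.04
shift cm [ 1.000e-02 -1.700e-01  1.139e+01]
```

Call:
{"api": "arm_command", "payload": {
  "moves": [
    {"dx": -0.1,"dy": -0.1,"dz": 3,"twist": 0},
    {"dx": -0.1,"dy": -0.2,"dz": 6,"twist": 0},
    {"dx": -0.1,"dy": -0.2,"dz": 9,"twist": 0},
    {"dx": -0.1,"dy": -0.2,"dz": 11,"twist": 0},
    {"dx": -0.1,"dy": -0.2,"dz": 11.4,"twist": 0}
  ]
}}

```text
time: 2.02
ee_pos: [616.8, 226.2, 76.5]
ee_rot: [-0.004, -0.01, 1.0, -0.001]
force: [-0.4, -0.5, -0.5]
width: 0.8
```

```bash
python3 - <<'E'
from h import *
im,d=bot.get_image("side");t,_=bot.get_image("top")
a=cv2.resize(im[80:190,180:300],None,fx=4,fy=4,interpolation=2);b=cv2.resize(t[130:240,155:235],None,fx=4,fy=4,interpolation=2)
cv2.imwrite("pics/r1.png",np.hstack([a,b]))
E
python3 st.py 620.5 226 60
```

```text
2.1167 [619.7 226.6  79.8] f [ 0.51 -0.49 -0.07] w 0.4 x-yaw -178.89
shift cm [-0.09 -0.06  1.98]
```

View pics/r1.png

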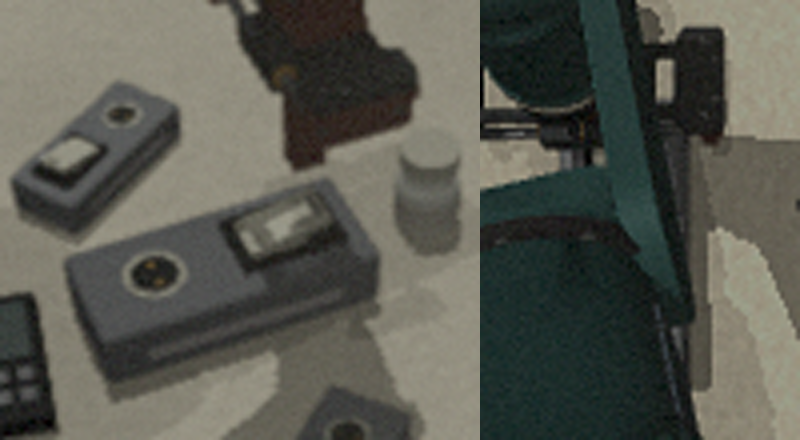

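```bash
python3 - <<'E'
from h import *
print(proj("side",np.array([619.7,226.6,79.8])),proj("side",np.array([619.5,226,65])),proj("top",np.array([619.5,226,65])))
E
```

```text
[257.14397966 127.14074397] [257.1913753  131.41338789] [189.40820546 164.92222153]
```

```bash
python3 - <<'E'
from h import *
im,d=bot.get_image("side");c=bot.camera_info("side")
cv2.imwrite("pics/r2.png",cv2.resize(im[85:160,215:305],None,fx=8,fy=8,interpolation=0))
for v in range(108,138,2):
    row=[]
    for u in (253,256,259,262):
        o,dr=ray("side",u,v); row.append((u,(o+dr*d[v,u]).round(0).astype(int).tolist() if d[v,u] else 0))
    print(v,row)
E
python3 st.py
```

```text
108 [(253, [606, 221, 153]), (256, [612, 215, 156]), (259, [588, 139, 221]), (262, [596, 140, 218])]
110 [(253, [607, 222, 145]), (256, [612, 216, 149]), (259, [589, 141, 213]), (262, [598, 146, 206])]
112 [(253, [606, 221, 141]), (256, [613, 218, 140]), (259, [592, 149, 201]), (262, [599, 148, 200])]
114 [(253, [607, 223, 132]), (256, [613, 219, 133]), (259, [592, 149, 195]), (262, [599, 148, 193])]
116 [(253, [607, 224, 124]), (256, [614, 219, 126]), (259, [591, 146, 192]), (262, 0)]
118 [(253, [607, 223, 119]), (256, [613, 219, 120]), (259, [622, 219, 117]), (262, [682, 338, 1])]
120 [(253, [607, 223, 112]), (256, [614, 220, 112]), (259, [623, 221, 108]), (262, [680, 331, -1])]
122 [(253, [651, 334, -1]), (256, [658, 327, 2]), (259, [667, 325, 1]), (262, [676, 323, -1])]
124 [(253, [648, 327, -2]), (256, [655, 321, 0]), (259, [664, 319, -1]), (262, [672, 313, 1])]
126 [(253, [644, 317, 0]), (256, [633, 266, 46]), (259, [640, 263, 46]), (262, [650, 264, 41])]
128 [(253, [623, 264, 44]), (256, [622, 239, 65]), (259, [636, 252, 50]), (262, [645, 253, 45])]
130 [(253, [612, 238, 63]), (256, [619, 232, 65]), (259, [626, 229, 66]), (262, [643, 246, 44])]
132 [(253, [609, 231, 62]), (256, [616, 225, 65]), (259, [623, 222, 65]), (262, [640, 240, 43])]
134 [(253, [606, 223, 63]), (256, [613, 219, 64]), (259, [620, 215, 65]), (262, [633, 225, 51])]
136 [(253, [603, 217, 62]), (256, [611, 213, 63]), (259, [619, 211, 61]), (262, 0)]
2.1667 [621.2 226.7  81.3] f [0.51 0.49 0.54] w 0.7 x-yaw -178.9
```

View pics/r2.png

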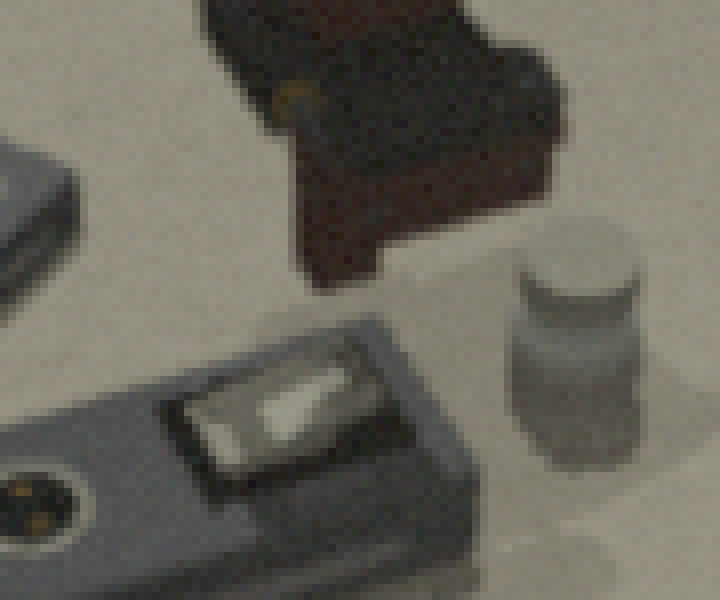

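The depth image puts the visible fingertip at z≈108, about 26 mm above the reported TCP. I'll descend in small steps, watching force and image.

Call:
{"api": "arm_command", "payload": {
  "moves": [
    {"dx": 0,"dy": 0,"dz": 0.2,"twist": 0},
    {"dx": 0,"dy": 0,"dz": 0.4,"twist": 0},
    {"dx": 0,"dy": 0,"dz": 0.6,"twist": 0},
    {"dx": 0,"dy": 0,"dz": 0.8,"twist": 0},
    {"dx": 0,"dy": 0,"dz": 0.8,"twist": 0}
  ]
}}

```text
time: 2.58
ee_pos: [621.6, 225.7, 72.7]
ee_rot: [0.0, -0.009, 1.0, -0.0]
force: [-0.2, 0.6, -0.2]
width: 0.5
```

```bash
python3 - <<'E'
from h import *
im,d=bot.get_image("side")
cv2.imwrite("pics/r3.png",cv2.resize(im[85:160,215:305],None,fx=8,fy=8,interpolation=0))
for v in range(116,132,1):
    print(v,[(u,(lambda o,r:(o+r*d[v,u]).round(0).astype(int).tolist())(*ray("side",u,v))) for u in (253,256,259)])
E
python3 st.py
```

```text
116 [(253, [609, 228, 120]), (256, [613, 217, 128]), (259, [591, 146, 192])]
117 [(253, [609, 228, 118]), (256, [614, 220, 122]), (259, [591, 146, 189])]
118 [(253, [609, 228, 114]), (256, [613, 218, 121]), (259, [591, 147, 185])]
119 [(253, [609, 227, 111]), (256, [613, 217, 118]), (259, [590, 145, 184])]
120 [(253, [343, -439, 740]), (256, [612, 216, 116]), (259, [621, 218, 111])]
121 [(253, [609, 229, 103]), (256, [613, 219, 110]), (259, [622, 219, 107])]
122 [(253, [650, 331, 1]), (256, [613, 219, 107]), (259, [622, 220, 103])]
123 [(253, [649, 329, -1]), (256, [612, 217, 105]), (259, [665, 320, 1])]
124 [(253, [647, 323, 1]), (256, [656, 323, -2]), (259, [663, 316, 1])]
125 [(253, [646, 322, -2]), (256, [654, 317, 0]), (259, [643, 268, 45])]
126 [(253, [644, 318, -1]), (256, [633, 266, 46]), (259, [641, 263, 46])]
127 [(253, [624, 266, 46]), (256, [623, 242, 66]), (259, [639, 260, 45])]
128 [(253, [623, 264, 44]), (256, [622, 239, 65]), (259, [635, 250, 52])]
129 [(253, [613, 240, 64]), (256, [621, 237, 64]), (259, [633, 246, 51])]
130 [(253, [612, 238, 62]), (256, [619, 234, 64]), (259, [626, 228, 66])]
131 [(253, [611, 235, 62]), (256, [618, 230, 64]), (259, [624, 225, 65])]
2.6333 [621.6 225.7  72.7] f [-0.6  -0.51  0.16] w 0.3 x-yaw -178.96
```

View pics/r3.png

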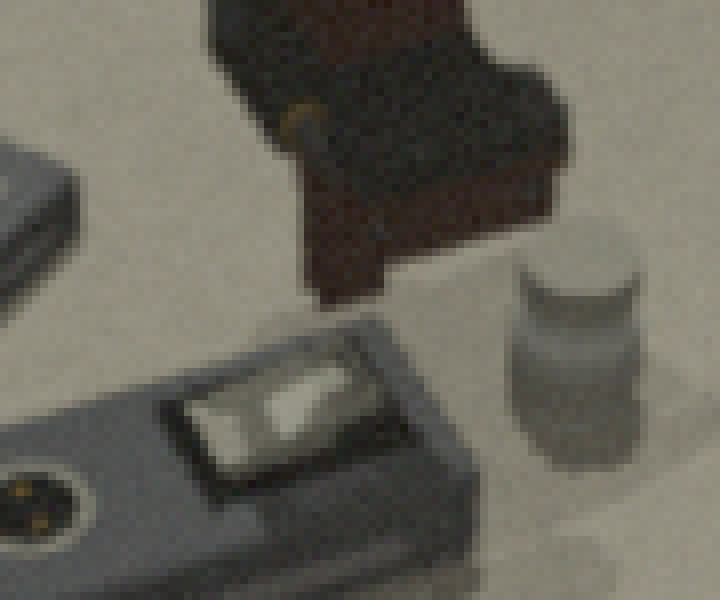

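The tip moved down about 2 px and shows no contact. I'll keep going in small steps.

Call:
{"api": "arm_command", "payload": {
  "moves": [
    {"dx": 0,"dy": 0,"dz": 0.2,"twist": 0},
    {"dx": 0,"dy": 0,"dz": 0.4,"twist": 0},
    {"dx": 0,"dy": 0,"dz": 0.6,"twist": 0},
    {"dx": 0,"dy": 0,"dz": 0.8,"twist": 0},
    {"dx": 0,"dy": 0,"dz": 0.8,"twist": 0}
  ]
}}

```text
time: 3.05
ee_pos: [621.2, 225.6, 64.0]
ee_rot: [-0.0, -0.009, 1.0, -0.0]
force: [0.2, 1.2, -1.0]
width: 0.5
```

Call:
{"api": "arm_command", "payload": {
  "moves": [
    {"dx": 0,"dy": 0,"dz": 0.1,"twist": 0},
    {"dx": 0,"dy": 0,"dz": 0.2,"twist": 0},
    {"dx": 0,"dy": 0,"dz": 0.3,"twist": 0},
    {"dx": 0,"dy": 0,"dz": 0.4,"twist": 0},
    {"dx": 0,"dy": 0,"dz": 0.4,"twist": 0}
  ]
}}

```text
time: 3.47
ee_pos: [621.5, 225.7, 60.4]
ee_rot: [-0.0, -0.009, 1.0, -0.0]
force: [-0.4, 0.2, 0.3]
width: 0.6
```

```bash
python3 - <<'E'
from h import *
im,d=bot.get_image("side")
cv2.imwrite("pics/r4.png",cv2.resize(im[85:160,215:305],None,fx=8,fy=8,interpolation=0))
for v in range(118,132,1):
    print(v,[(u,(lambda o,r:(o+r*d[v,u]).round(0).astype(int).tolist())(*ray("side",u,v))) for u in (253,256,259)])
E
python3 st.py
```

```text
118 [(253, [610, 230, 112]), (256, [613, 217, 122]), (259, [590, 145, 187])]
119 [(253, [609, 229, 110]), (256, [612, 216, 119]), (259, [590, 145, 184])]
120 [(253, [609, 228, 107]), (256, [613, 217, 114]), (259, [591, 147, 179])]
121 [(253, [609, 229, 103]), (256, [613, 218, 111]), (259, [591, 147, 176])]
122 [(253, [609, 229, 99]), (256, [612, 216, 109]), (259, [591, 145, 175])]
123 [(253, [609, 228, 97]), (256, [613, 217, 105]), (259, [590, 145, 172])]
124 [(253, [610, 231, 91]), (256, [613, 218, 100]), (259, [622, 219, 96])]
125 [(253, [645, 320, 0]), (256, [612, 217, 98]), (259, [621, 218, 94])]
126 [(253, [644, 317, 0]), (256, [613, 218, 94]), (259, [622, 219, 89])]
127 [(253, [624, 267, 45]), (256, [624, 245, 63]), (259, [640, 261, 44])]
128 [(253, [623, 264, 44]), (256, [622, 241, 64]), (259, [636, 253, 48])]
129 [(253, [614, 243, 61]), (256, [620, 236, 65]), (259, [633, 246, 51])]
130 [(253, [612, 238, 63]), (256, [618, 232, 66]), (259, [626, 229, 65])]
131 [(253, [611, 235, 62]), (256, [618, 230, 64]), (259, [624, 224, 66])]
3.5167 [621.5 225.7  60.5] f [-0.34 -0.1  -0.84] w 0.5 x-yaw -178.95
```

View pics/r4.png

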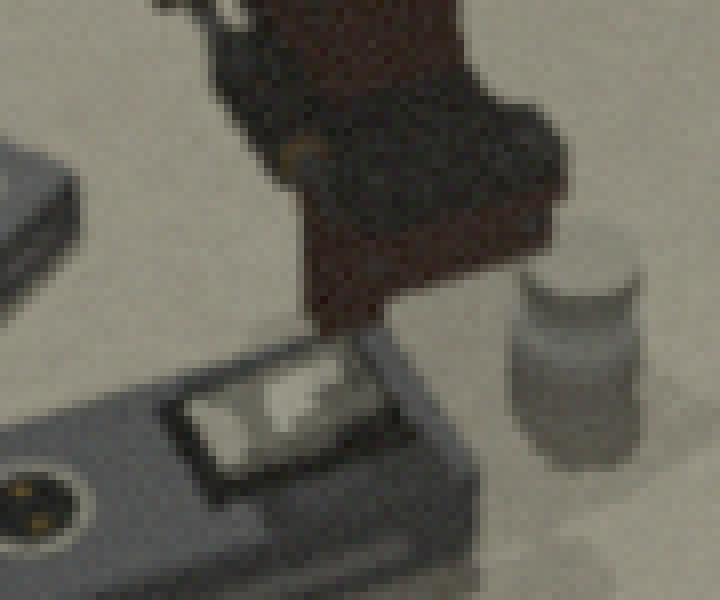

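The picture and depth agree: the tip is at z≈88 while the state says 60.5, with no force. The reported height reads about 28 mm low here, so I rely on images and force and continue down.

Call:
{"api": "arm_command", "payload": {
  "moves": [
    {"dx": 0,"dy": 0,"dz": 0.4,"twist": 0},
    {"dx": 0,"dy": 0,"dz": 0.8,"twist": 0},
    {"dx": 0,"dy": 0,"dz": 1.2,"twist": 0},
    {"dx": 0,"dy": 0,"dz": 1.5,"twist": 0},
    {"dx": 0,"dy": 0,"dz": 1.5,"twist": 0}
  ]
}}

```text
time: 3.93
ee_pos: [620.9, 225.5, 44.6]
ee_rot: [-0.001, -0.009, 1.0, -0.0]
force: [-0.5, 0.0, 0.7]
width: 0.5
```

```bash
python3 - <<'E'
from h import *
im,d=bot.get_image("side")
cv2.imwrite("pics/r5.png",cv2.resize(im[85:160,215:305],None,fx=8,fy=8,interpolation=0))
for v in range(124,136,1):
    print(v,[(u,(lambda o,r:(o+r*d[v,u]).round(0).astype(int).tolist())(*ray("side",u,v))) for u in (253,256,259,261,263)])
E
python3 st.py
```

```text
124 [(253, [609, 229, 92]), (256, [613, 218, 101]), (259, [591, 146, 167]), (261, [596, 145, 167]), (263, [601, 146, 164])]
125 [(253, [609, 229, 89]), (256, [613, 218, 97]), (259, [591, 145, 165]), (261, [597, 148, 161]), (263, [601, 146, 161])]
126 [(253, [608, 227, 88]), (256, [613, 219, 93]), (259, [591, 146, 162]), (261, [597, 149, 156]), (263, [601, 146, 158])]
127 [(253, [608, 227, 84]), (256, [613, 217, 91]), (259, [590, 145, 160]), (261, [597, 149, 153]), (263, [601, 145, 155])]
128 [(253, [608, 228, 80]), (256, [613, 219, 86]), (259, [590, 145, 156]), (261, [627, 218, 81]), (263, [648, 252, 45])]
129 [(253, [609, 231, 73]), (256, [612, 217, 84]), (259, [622, 219, 79]), (261, [627, 218, 77]), (263, [646, 248, 45])]
130 [(253, [612, 238, 63]), (256, [613, 218, 79]), (259, [622, 219, 75]), (261, [640, 248, 44]), (263, [645, 246, 43])]
131 [(253, [610, 233, 64]), (256, [613, 218, 76]), (259, [624, 225, 65]), (261, [635, 236, 52]), (263, [644, 242, 44])]
132 [(253, [609, 229, 64]), (256, [616, 226, 64]), (259, [623, 222, 65]), (261, [634, 234, 51]), (263, [641, 236, 46])]
133 [(253, [608, 228, 62]), (256, [615, 223, 64]), (259, [621, 218, 65]), (261, [627, 217, 64]), (263, [639, 232, 46])]
134 [(253, [608, 227, 59]), (256, [613, 218, 65]), (259, [620, 215, 65]), (261, [625, 214, 64]), (263, [636, 224, 51])]
135 [(253, [605, 220, 63]), (256, [612, 216, 63]), (259, [619, 212, 64]), (261, [625, 213, 61]), (263, [635, 221, 51])]
3.9833 [621.1 225.6  44.9] f [ 0.11  0.43 -0.8 ] w 0.6 x-yaw -178.95
```

View pics/r5.png

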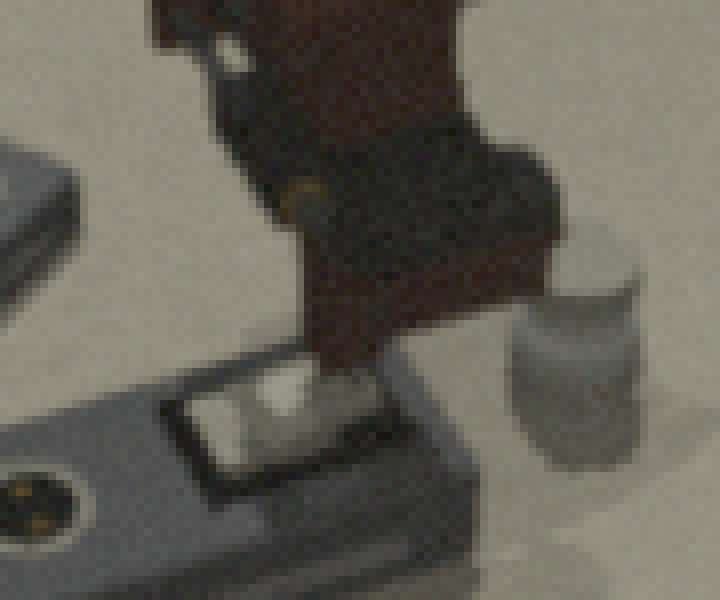

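Call:
{"api": "arm_command", "payload": {
  "moves": [
    {"dx": 0.1,"dy": 0,"dz": 0.2,"twist": 0},
    {"dx": 0.1,"dy": 0,"dz": 0.4,"twist": 0},
    {"dx": 0.1,"dy": 0,"dz": 0.6,"twist": 0},
    {"dx": 0.1,"dy": 0,"dz": 0.8,"twist": 0},
    {"dx": 0.1,"dy": 0,"dz": 1.0,"twist": 0}
  ]
}}

```text
time: 4.4
ee_pos: [621.3, 225.8, 35.8]
ee_rot: [0.001, -0.009, 1.0, 0.0]
force: [0.9, -0.1, 1.5]
width: 0.3
```

Call:
{"api": "arm_command", "payload": {
  "moves": [
    {"dx": 0,"dy": 0,"dz": 0.1,"twist": 0},
    {"dx": 0,"dy": 0,"dz": 0.2,"twist": 0},
    {"dx": 0,"dy": 0,"dz": 0.3,"twist": 0},
    {"dx": 0,"dy": 0,"dz": 0.4,"twist": 0}
  ]
}}

```text
time: 4.73
ee_pos: [621.5, 225.8, 32.0]
ee_rot: [0.001, -0.009, 1.0, 0.0]
force: [1.0, -0.3, 3.8]
width: 0.5
```

Contact came at about the predicted height, with 3.8 N. Continuing.

Call:
{"api": "arm_command", "payload": {
  "moves": [
    {"dx": 0,"dy": 0,"dz": 0.1,"twist": 0},
    {"dx": 0,"dy": 0,"dz": 0.2,"twist": 0},
    {"dx": 0,"dy": 0,"dz": 0.3,"twist": 0}
  ]
}}

```text
time: 4.98
ee_pos: [622.0, 225.9, 29.4]
ee_rot: [0.001, -0.009, 1.0, 0.0]
force: [2.5, -1.0, 11.2]
width: 0.8
```

Call:
{"api": "arm_command", "payload": {
  "moves": [
    {"dx": 0,"dy": 0,"dz": 0.1,"twist": 0},
    {"dx": 0,"dy": 0,"dz": 0.2,"twist": 0}
  ]
}}

```text
time: 5.15
ee_pos: [622.2, 225.9, 29.0]
ee_rot: [0.001, -0.009, 1.0, 0.0]
force: [-2.7, -2.2, 23.8]
width: 0.2
```

That is a hard stop at 24 N, so I lift and check.

Call:
{"api": "arm_command", "payload": {
  "moves": [
    {"dx": 0,"dy": 0,"dz": -1,"twist": 0},
    {"dx": 0,"dy": 0,"dz": -3,"twist": 0},
    {"dx": 0,"dy": 0,"dz": -6,"twist": 0},
    {"dx": 0,"dy": 0,"dz": -9,"twist": 0},
    {"dx": 0,"dy": 0,"dz": -12,"twist": 0}
  ]
}}

```text
time: 5.57
ee_pos: [618.7, 225.5, 146.8]
ee_rot: [-0.002, -0.009, 1.0, -0.0]
force: [0.1, 0.2, 0.0]
width: 0.4
```

```bash
python3 - <<'E'
from h import *
im,d=bot.get_image("side")
cv2.imwrite("pics/r6.png",cv2.resize(im[85:175,185:305],None,fx=6,fy=6,interpolation=0))
for v in range(127,142,2):
    print(v,[(u,(lambda o,r:(o+r*d[v,u]).round(0).astype(int).tolist())(*ray("side",u,v))) for u in (243,247,251,254,257,260)])
E
python3 st.py
```

```text
127 [(243, [614, 323, 1]), (247, [626, 320, -1]), (251, [620, 272, 42]), (254, [626, 266, 45]), (257, [634, 263, 45]), (260, [642, 259, 45])]
129 [(243, [612, 317, -1]), (247, [606, 267, 43]), (251, [343, -439, 740]), (254, [621, 252, 51]), (257, [629, 251, 49]), (260, [640, 254, 43])]
131 [(243, [592, 263, 44]), (247, [597, 243, 60]), (251, [608, 242, 57]), (254, [616, 239, 57]), (257, [624, 239, 53]), (260, [633, 238, 52])]
133 [(243, [583, 239, 62]), (247, [593, 235, 62]), (251, [604, 233, 59]), (254, [612, 232, 57]), (257, [620, 230, 56]), (260, [631, 234, 48])]
135 [(243, [579, 228, 65]), (247, [591, 229, 60]), (251, [601, 224, 60]), (254, [609, 223, 58]), (257, [617, 222, 56]), (260, [626, 221, 53])]
137 [(243, [576, 221, 65]), (247, [587, 218, 64]), (251, [598, 218, 59]), (254, [605, 215, 60]), (257, [614, 213, 58]), (260, [622, 212, 56])]
139 [(243, [574, 215, 64]), (247, [584, 212, 63]), (251, [595, 211, 60]), (254, [604, 212, 55]), (257, [612, 210, 54]), (260, [622, 212, 49])]
141 [(243, [572, 210, 62]), (247, [584, 212, 56]), (251, [596, 213, 50]), (254, [605, 214, 45]), (257, [610, 206, 51]), (260, [618, 203, 50])]
5.6167 [622.8 226.6 153.7] f [ 1.7  -0.1   3.92] w 0.2 x-yaw -178.94
```

View pics/r6.png

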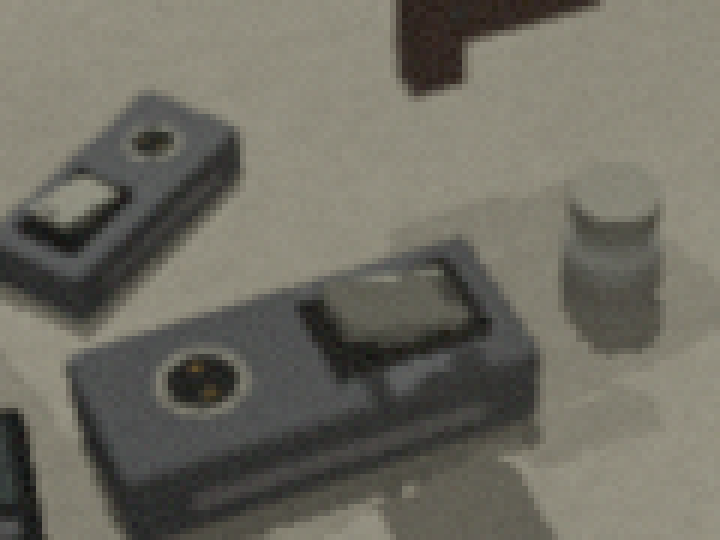

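The rocker now slopes from z≈65 at its −x end to z≈54 at its +x end, so it is fully on. Next is the square key.

```bash
python3 st.py 480.2 -238.4 150
```

```text
5.6167 [622.8 226.6 153.7] f [ 1.7  -0.1   3.92] w 0.2 x-yaw -178.94
shift cm [ 15.12 -46.23   0.21]
```

Call:
{"api": "arm_command", "payload": {
  "moves": [
    {"dx": 1.2,"dy": -3.6,"dz": 0,"twist": 0},
    {"dx": 2.4,"dy": -7.2,"dz": 0,"twist": 0},
    {"dx": 3.6,"dy": -10.8,"dz": 0,"twist": 0},
    {"dx": 4.8,"dy": -14.4,"dz": 0,"twist": 0},
    {"dx": 6.0,"dy": -18.2,"dz": 0,"twist": 0}
  ]
}}

```text
time: 6.03
ee_pos: [561.8, 41.9, 146.0]
ee_rot: [-0.001, -0.01, 1.0, 0.0]
force: [0.0, 0.3, 0.3]
width: 0.6
```

Call:
{"api": "arm_command", "payload": {
  "moves": [
    {"dx": 1.2,"dy": -3.6,"dz": 0,"twist": 0},
    {"dx": 2.4,"dy": -7.2,"dz": 0,"twist": 0},
    {"dx": 3.6,"dy": -10.8,"dz": 0,"twist": 0},
    {"dx": 4.8,"dy": -14.4,"dz": 0,"twist": 0},
    {"dx": 6.0,"dy": -18.2,"dz": 0,"twist": 0}
  ]
}}

```text
time: 6.45
ee_pos: [505.3, -141.0, 146.1]
ee_rot: [-0.001, -0.009, 1.0, 0.001]
force: [1.0, -0.8, 0.7]
width: 0.6
```

Call:
{"api": "arm_command", "payload": {
  "moves": [
    {"dx": 1.0,"dy": -3.3,"dz": 0,"twist": -5},
    {"dx": 2.0,"dy": -6.6,"dz": 0,"twist": -10},
    {"dx": 3.1,"dy": -9.8,"dz": 0,"twist": -15.5},
    {"dx": 3.1,"dy": -9.8,"dz": 0,"twist": -15.5},
    {"dx": 3.1,"dy": -9.8,"dz": 0,"twist": -15.5}
  ]
}}

```text
time: 6.87
ee_pos: [476.8, -239.7, 146.0]
ee_rot: [-0.001, -0.142, 0.99, 0.001]
force: [0.1, 0.7, -0.4]
width: 0.8
```

```bash
cat > look.py <<'E'
from h import *
import sys
im,d=bot.get_image("side");x,y,w,h=map(int,sys.argv[2:6])
cv2.imwrite(sys.argv[1],cv2.resize(im[y:y+h,x:x+w],None,fx=6,fy=6,interpolation=0));np.save("pics/last.npy",d)
E
python3 look.py pics/s1.png 220 225 120 95; python3 st.py 480.2 -238.4 100
```

```text
6.9167 [ 477.1 -238.5  146.1] f [-0.08  0.36  0.29] w 0.6 x-yaw -163.65
shift cm [-0.3  -0.09  4.61]
```

View pics/s1.png

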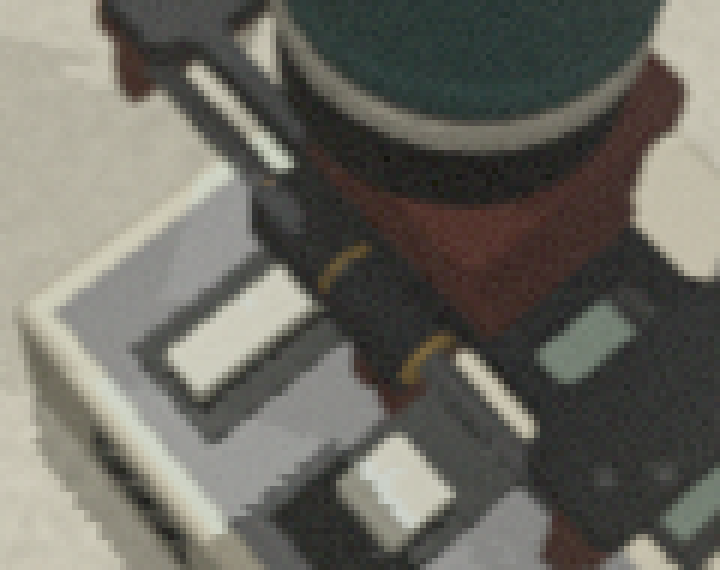

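```bash
python3 - <<'E'
from h import *
d=np.load("pics/last.npy")
for v in range(284,300,2):
    print(v,[(u,(lambda o,r:(o+r*d[v,u]).round(0).astype(int).tolist())(*ray("side",u,v))) for u in (281,283,285,287,289,291,293)])
for z in (118,146,174):print(proj("side",np.array([477.1,-238.5,z])))
E
```

```text
284 [(281, [449, -265, 266]), (283, [450, -268, 273]), (285, [452, -271, 277]), (287, [454, -272, 278]), (289, [457, -272, 276]), (291, [460, -272, 272]), (293, [463, -273, 272])]
286 [(281, [449, -265, 260]), (283, [450, -268, 267]), (285, [451, -272, 273]), (287, [454, -273, 273]), (289, [457, -273, 269]), (291, [459, -274, 271]), (293, [461, -276, 274])]
288 [(281, [466, -238, 178]), (283, [450, -269, 261]), (285, [451, -273, 268]), (287, [454, -273, 267]), (289, [475, -247, 190]), (291, [458, -277, 271]), (293, [460, -278, 272])]
290 [(281, [488, -204, 71]), (283, [467, -244, 182]), (285, [452, -272, 260]), (287, [471, -249, 188]), (289, [476, -247, 181]), (291, [505, -212, 73]), (293, [459, -280, 271])]
292 [(281, [486, -207, 71]), (283, [466, -246, 178]), (285, [467, -250, 186]), (287, [472, -248, 178]), (289, [500, -214, 74]), (291, [503, -215, 73]), (293, [507, -217, 72])]
294 [(281, [484, -211, 72]), (283, [488, -213, 71]), (285, [468, -250, 178]), (287, [495, -216, 72]), (289, [498, -217, 72]), (291, [501, -220, 75]), (293, [505, -220, 72])]
296 [(281, [483, -214, 71]), (283, [486, -217, 73]), (285, [489, -219, 75]), (287, [492, -220, 74]), (289, [496, -221, 74]), (291, [500, -223, 73]), (293, [503, -224, 72])]
298 [(281, [480, -219, 74]), (283, [484, -221, 74]), (285, [485, -225, 83]), (287, [490, -224, 76]), (289, [494, -225, 74]), (291, [498, -226, 73]), (293, [501, -228, 73])]
[285.16228209 299.28724559]
[286.07994319 293.1302749 ]
[287.06623587 286.51594126]
```

The offset is again about 29 mm: tip real z≈175 against 146 reported. Contact should come at about 54 reported and full travel at about 46.

Call:
{"api": "arm_command", "payload": {
  "moves": [
    {"dx": -0.4,"dy": 0,"dz": 2,"twist": 0},
    {"dx": -0.4,"dy": 0,"dz": 4,"twist": 0},
    {"dx": -0.4,"dy": 0,"dz": 6,"twist": 0},
    {"dx": -0.4,"dy": 0,"dz": 7,"twist": 0},
    {"dx": -0.4,"dy": 0,"dz": 7,"twist": 0}
  ]
}}

```text
time: 7.33
ee_pos: [480.2, -235.0, 74.4]
ee_rot: [-0.002, -0.144, 0.99, 0.002]
force: [-0.2, 0.4, -0.3]
width: 0.3
```

```bash
python3 look.py pics/s2.png 220 245 120 95; python3 st.py 481 -238.4 54
```

```text
7.3833 [ 481.2 -235.9   75.7] f [-0.14 -0.68  0.38] w 0.6 x-yaw -163.41
shift cm [ 0.08 -0.24  2.17]
```

View pics/s2.png

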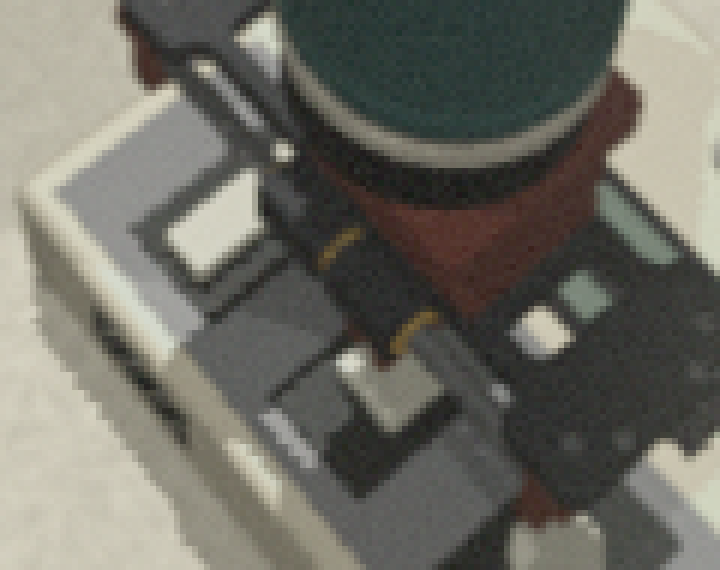

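Call:
{"api": "arm_command", "payload": {
  "moves": [
    {"dx": 0,"dy": -0.2,"dz": 0.5,"twist": 0},
    {"dx": 0,"dy": -0.2,"dz": 1.0,"twist": 0},
    {"dx": 0,"dy": -0.2,"dz": 1.5,"twist": 0},
    {"dx": 0,"dy": -0.2,"dz": 1.8,"twist": 0},
    {"dx": 0,"dy": -0.2,"dz": 1.8,"twist": 0}
  ]
}}

```text
time: 7.8
ee_pos: [482.2, -239.6, 58.2]
ee_rot: [-0.0, -0.144, 0.99, 0.0]
force: [-0.8, -0.0, 0.9]
width: 0.4
```

Call:
{"api": "arm_command", "payload": {
  "moves": [
    {"dx": 0,"dy": 0,"dz": 0.2,"twist": 0},
    {"dx": 0,"dy": 0,"dz": 0.4,"twist": 0},
    {"dx": 0,"dy": 0,"dz": 0.6,"twist": 0},
    {"dx": 0,"dy": 0,"dz": 0.6,"twist": 0}
  ]
}}

```text
time: 8.13
ee_pos: [482.6, -239.9, 52.6]
ee_rot: [0.0, -0.144, 0.99, -0.0]
force: [0.5, -0.5, 1.3]
width: 0.3
```

Call:
{"api": "arm_command", "payload": {
  "moves": [
    {"dx": 0,"dy": 0,"dz": 0.1,"twist": 0},
    {"dx": 0,"dy": 0,"dz": 0.2,"twist": 0},
    {"dx": 0,"dy": 0,"dz": 0.3,"twist": 0},
    {"dx": 0,"dy": 0,"dz": 0.3,"twist": 0}
  ]
}}

```text
time: 8.47
ee_pos: [482.6, -239.9, 49.7]
ee_rot: [0.0, -0.144, 0.99, -0.0]
force: [0.1, -1.1, 1.0]
width: 0.4
```

Call:
{"api": "arm_command", "payload": {
  "moves": [
    {"dx": 0,"dy": 0,"dz": 0.1,"twist": 0},
    {"dx": 0,"dy": 0,"dz": 0.2,"twist": 0},
    {"dx": 0,"dy": 0,"dz": 0.2,"twist": 0}
  ]
}}

```text
time: 8.72
ee_pos: [482.7, -239.9, 47.6]
ee_rot: [0.0, -0.144, 0.99, -0.0]
force: [1.4, -0.7, 0.3]
width: 0.4
```

Call:
{"api": "arm_command", "payload": {
  "moves": [
    {"dx": 0,"dy": 0,"dz": 0.1,"twist": 0},
    {"dx": 0,"dy": 0,"dz": 0.2,"twist": 0},
    {"dx": 0,"dy": 0,"dz": 0.2,"twist": 0}
  ]
}}

```text
time: 8.97
ee_pos: [482.7, -239.9, 47.0]
ee_rot: [0.0, -0.144, 0.99, -0.0]
force: [-3.6, 1.9, 15.7]
width: 0.3
```

Call:
{"api": "arm_command", "payload": {
  "moves": [
    {"dx": 0,"dy": 0,"dz": 0.1,"twist": 0},
    {"dx": 0,"dy": 0,"dz": 0.1,"twist": 0}
  ]
}}

```text
time: 9.13
ee_pos: [482.8, -239.9, 46.8]
ee_rot: [0.0, -0.144, 0.99, -0.0]
force: [-4.9, 2.4, 24.1]
width: 0.5
```

Call:
{"api": "arm_command", "payload": {
  "moves": [
    {"dx": 0,"dy": 0,"dz": -1,"twist": 0},
    {"dx": 0,"dy": 0,"dz": -3,"twist": 0},
    {"dx": 0,"dy": 0,"dz": -6,"twist": 0},
    {"dx": 0,"dy": 0,"dz": -9,"twist": 0},
    {"dx": 0,"dy": 0,"dz": -9,"twist": 0}
  ]
}}

```text
time: 9.55
ee_pos: [485.6, -241.6, 139.7]
ee_rot: [0.003, -0.144, 0.99, -0.003]
force: [0.3, -0.4, -0.5]
width: 0.6
```

```bash
python3 look.py pics/s3.png 220 225 120 95; python3 st.py 460.1 -171.4 100;python3 - <<'E'
from h import *
d=np.load("pics/last.npy")
for v in range(300,314,2):
    print(v,[(u,(lambda o,r:(o+r*d[v,u]).round(0).astype(int).tolist())(*ray("side",u,v))) for u in (281,284,287,290)])
E
```

```text
9.6 [ 484.6 -240.9  137.4] f [ 1.03 -0.77 -0.17] w 0.5 x-yaw -163.45
shift cm [0.38 7.38 3.71]
300 [(281, [479, -223, 75]), (284, [484, -225, 74]), (287, [489, -227, 75]), (290, [495, -229, 72])]
302 [(281, [477, -226, 73]), (284, [482, -229, 76]), (287, [487, -231, 77]), (290, [493, -232, 73])]
304 [(281, [476, -229, 73]), (284, [481, -232, 74]), (287, [485, -235, 77]), (290, [491, -237, 76])]
306 [(281, [474, -233, 75]), (284, [479, -235, 75]), (287, [484, -238, 75]), (290, [489, -239, 74])]
308 [(281, [473, -236, 73]), (284, [477, -239, 76]), (287, [482, -241, 75]), (290, [487, -243, 76])]
310 [(281, [471, -239, 74]), (284, [476, -242, 75]), (287, [481, -244, 76]), (290, [486, -246, 76])]
312 [(281, [469, -243, 76]), (284, [473, -246, 79]), (287, [479, -248, 76]), (290, [484, -250, 76])]
```

View pics/s3.png

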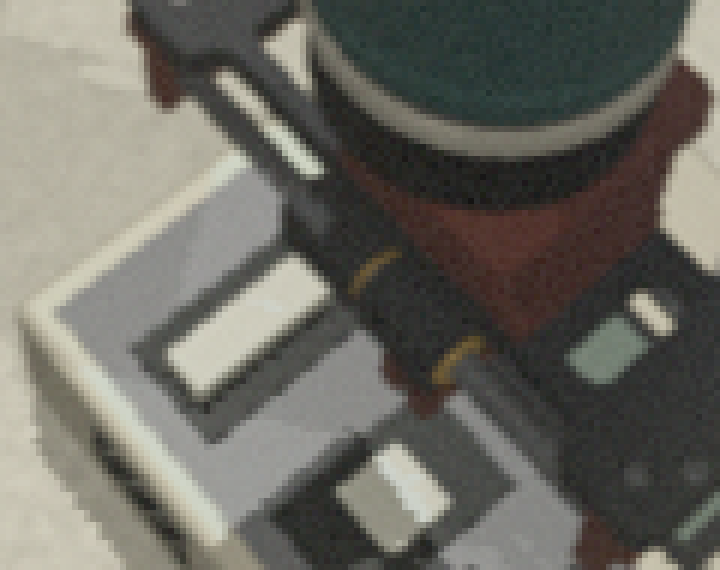

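The square key reads z≈75 all over, so it is fully in. The bar key is next: dx 0.3 and dy 7.4, then down.

Call:
{"api": "arm_command", "payload": {
  "moves": [
    {"dx": 0.1,"dy": 2.5,"dz": 0,"twist": 0},
    {"dx": 0.2,"dy": 5,"dz": 0,"twist": 0},
    {"dx": 0.3,"dy": 7.4,"dz": 0,"twist": 0},
    {"dx": 0.3,"dy": 7.4,"dz": 0,"twist": 0},
    {"dx": 0.3,"dy": 7.4,"dz": 0,"twist": 0}
  ]
}}

```text
time: 10.02
ee_pos: [457.2, -168.2, 133.5]
ee_rot: [-0.001, -0.145, 0.989, 0.001]
force: [-0.3, -0.3, -0.7]
width: 0.6
```

Call:
{"api": "arm_command", "payload": {
  "moves": [
    {"dx": 0,"dy": 0,"dz": 2,"twist": 0},
    {"dx": 0,"dy": 0,"dz": 4,"twist": 0},
    {"dx": 0,"dy": 0,"dz": 6,"twist": 0},
    {"dx": 0,"dy": 0,"dz": 7,"twist": 0},
    {"dx": 0,"dy": 0,"dz": 7,"twist": 0}
  ]
}}

```text
time: 10.43
ee_pos: [457.0, -169.5, 62.3]
ee_rot: [-0.002, -0.144, 0.99, 0.001]
force: [0.9, 0.2, 0.3]
width: 0.5
```

```bash
python3 look.py pics/b1.png 200 210 130 95; python3 st.py 460.1 -171.4 56
```

```text
10.4833 [ 457.8 -169.8   63.5] f [-0.45  0.11  0.68] w 0.1 x-yaw -163.48
shift cm [-0.17 -0.22  0.75]
```

View pics/b1.png

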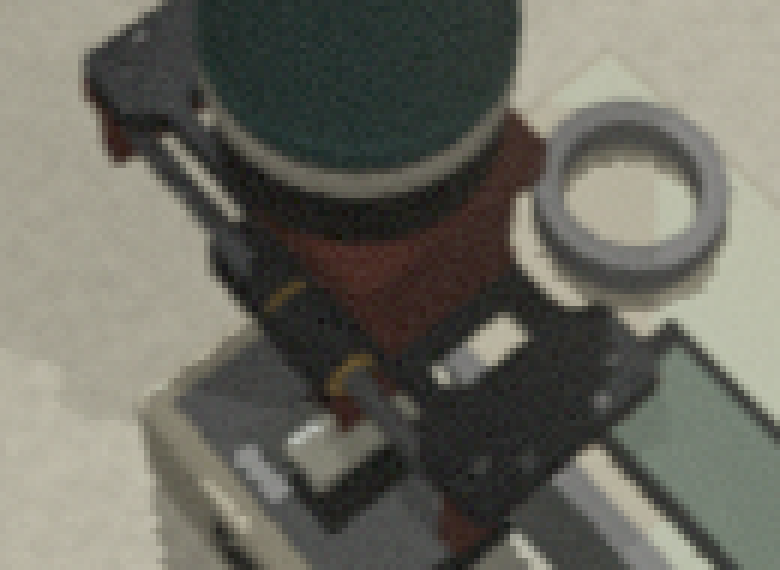

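Call:
{"api": "arm_command", "payload": {
  "moves": [
    {"dx": -0.2,"dy": -0.1,"dz": 0.2,"twist": 0},
    {"dx": -0.2,"dy": -0.1,"dz": 0.4,"twist": 0},
    {"dx": -0.2,"dy": -0.1,"dz": 0.6,"twist": 0},
    {"dx": -0.2,"dy": -0.1,"dz": 0.8,"twist": 0},
    {"dx": -0.2,"dy": -0.1,"dz": 0.8,"twist": 0}
  ]
}}

```text
time: 10.9
ee_pos: [460.8, -170.1, 56.8]
ee_rot: [0.0, -0.144, 0.99, -0.0]
force: [0.9, -0.7, 0.1]
width: 0.5
```

Call:
{"api": "arm_command", "payload": {
  "moves": [
    {"dx": 0,"dy": 0,"dz": 0.2,"twist": 0},
    {"dx": 0,"dy": 0,"dz": 0.4,"twist": 0},
    {"dx": 0,"dy": 0,"dz": 0.6,"twist": 0},
    {"dx": 0,"dy": 0,"dz": 0.6,"twist": 0}
  ]
}}

```text
time: 11.23
ee_pos: [461.0, -170.2, 50.6]
ee_rot: [0.0, -0.144, 0.99, -0.0]
force: [0.2, 0.2, 1.1]
width: 0.5
```

Call:
{"api": "arm_command", "payload": {
  "moves": [
    {"dx": 0,"dy": 0,"dz": 0.1,"twist": 0},
    {"dx": 0,"dy": 0,"dz": 0.2,"twist": 0},
    {"dx": 0,"dy": 0,"dz": 0.2,"twist": 0}
  ]
}}

```text
time: 11.48
ee_pos: [461.0, -170.2, 48.7]
ee_rot: [0.0, -0.144, 0.99, -0.0]
force: [0.6, 0.6, 2.5]
width: 0.5
```

Call:
{"api": "arm_command", "payload": {
  "moves": [
    {"dx": 0,"dy": 0,"dz": 0.1,"twist": 0},
    {"dx": 0,"dy": 0,"dz": 0.2,"twist": 0},
    {"dx": 0,"dy": 0,"dz": 0.3,"twist": 0},
    {"dx": 0,"dy": 0,"dz": 0.3,"twist": 0}
  ]
}}

```text
time: 11.82
ee_pos: [461.1, -170.2, 47.0]
ee_rot: [0.0, -0.144, 0.99, -0.0]
force: [-2.4, 2.0, 19.2]
width: 0.6
```

Fully down at 19 N. I hold it for 2.5 s or more.

Call:
{"api": "arm_command", "payload": {
  "moves": [
    {"dx": 0,"dy": 0,"dz": 0,"twist": 0},
    {"dx": 0,"dy": 0,"dz": 0,"twist": 0},
    {"dx": 0,"dy": 0,"dz": 0,"twist": 0},
    {"dx": 0,"dy": 0,"dz": 0,"twist": 0},
    {"dx": 0,"dy": 0,"dz": 0,"twist": 0}
  ]
}}

```text
time: 12.23
ee_pos: [461.1, -170.2, 47.0]
ee_rot: [0.0, -0.144, 0.99, -0.0]
force: [-2.8, 2.3, 18.2]
width: 0.2
```

Call:
{"api": "arm_command", "payload": {
  "moves": [
    {"dx": 0,"dy": 0,"dz": 0,"twist": 0},
    {"dx": 0,"dy": 0,"dz": 0,"twist": 0},
    {"dx": 0,"dy": 0,"dz": 0,"twist": 0},
    {"dx": 0,"dy": 0,"dz": 0,"twist": 0},
    {"dx": 0,"dy": 0,"dz": 0,"twist": 0}
  ]
}}

```text
time: 12.65
ee_pos: [461.1, -170.2, 47.0]
ee_rot: [0.0, -0.144, 0.99, -0.0]
force: [-3.2, 1.8, 19.0]
width: 0.7
```

Call:
{"api": "arm_command", "payload": {
  "moves": [
    {"dx": 0,"dy": 0,"dz": 0,"twist": 0},
    {"dx": 0,"dy": 0,"dz": 0,"twist": 0},
    {"dx": 0,"dy": 0,"dz": 0,"twist": 0},
    {"dx": 0,"dy": 0,"dz": 0,"twist": 0},
    {"dx": 0,"dy": 0,"dz": 0,"twist": 0}
  ]
}}

```text
time: 13.07
ee_pos: [461.1, -170.2, 47.0]
ee_rot: [0.0, -0.144, 0.99, -0.0]
force: [-2.0, 1.2, 18.7]
width: 0.4
```

Call:
{"api": "arm_command", "payload": {
  "moves": [
    {"dx": 0,"dy": 0,"dz": 0,"twist": 0},
    {"dx": 0,"dy": 0,"dz": 0,"twist": 0},
    {"dx": 0,"dy": 0,"dz": 0,"twist": 0},
    {"dx": 0,"dy": 0,"dz": 0,"twist": 0},
    {"dx": 0,"dy": 0,"dz": 0,"twist": 0}
  ]
}}

```text
time: 13.48
ee_pos: [461.1, -170.2, 47.0]
ee_rot: [0.0, -0.144, 0.99, -0.0]
force: [-3.2, 2.1, 17.8]
width: 0.3
```

Call:
{"api": "arm_command", "payload": {
  "moves": [
    {"dx": 0,"dy": 0,"dz": 0,"twist": 0},
    {"dx": 0,"dy": 0,"dz": 0,"twist": 0},
    {"dx": 0,"dy": 0,"dz": 0,"twist": 0},
    {"dx": 0,"dy": 0,"dz": 0,"twist": 0},
    {"dx": 0,"dy": 0,"dz": 0,"twist": 0}
  ]
}}

```text
time: 13.9
ee_pos: [461.2, -170.2, 47.0]
ee_rot: [0.0, -0.144, 0.99, -0.0]
force: [-3.6, 1.8, 18.0]
width: 0.8
```

Call:
{"api": "arm_command", "payload": {
  "moves": [
    {"dx": 0,"dy": 0,"dz": 0,"twist": 0},
    {"dx": 0,"dy": 0,"dz": 0,"twist": 0},
    {"dx": 0,"dy": 0,"dz": 0,"twist": 0},
    {"dx": 0,"dy": 0,"dz": 0,"twist": 0},
    {"dx": 0,"dy": 0,"dz": 0,"twist": 0}
  ]
}}

```text
time: 14.32
ee_pos: [461.1, -170.2, 47.0]
ee_rot: [0.0, -0.144, 0.99, -0.0]
force: [-3.6, 1.1, 18.8]
width: 0.5
```

Call:
{"api": "arm_command", "payload": {
  "moves": [
    {"dx": 0,"dy": 0,"dz": 0,"twist": 0},
    {"dx": 0,"dy": 0,"dz": 0,"twist": 0},
    {"dx": 0,"dy": 0,"dz": 0,"twist": 0}
  ]
}}

```text
time: 14.57
ee_pos: [461.1, -170.2, 47.0]
ee_rot: [0.0, -0.144, 0.99, -0.0]
force: [-3.0, 1.9, 18.9]
width: 0.4
```

Call:
{"api": "arm_command", "payload": {
  "moves": [
    {"dx": 0,"dy": 0,"dz": -1,"twist": 0},
    {"dx": 0,"dy": 0,"dz": -3,"twist": 0},
    {"dx": 0,"dy": 0,"dz": -6,"twist": 0},
    {"dx": 0,"dy": 0,"dz": -9,"twist": 0},
    {"dx": 0,"dy": 0,"dz": -12,"twist": 0}
  ]
}}

```text
time: 14.98
ee_pos: [459.7, -169.5, 166.5]
ee_rot: [-0.001, -0.144, 0.99, 0.001]
force: [0.4, -0.4, 0.5]
width: 0.5
```

Call:
{"api": "arm_command", "payload": {
  "moves": [
    {"dx": 0,"dy": 3,"dz": -1,"twist": 0},
    {"dx": 0,"dy": 6,"dz": -1,"twist": 0},
    {"dx": 0,"dy": 10,"dz": -1,"twist": 0},
    {"dx": 0,"dy": 14,"dz": -1,"twist": 0},
    {"dx": 0,"dy": 18,"dz": -1,"twist": 0}
  ]
}}

```text
time: 15.4
ee_pos: [408.1, 3.8, 175.5]
ee_rot: [-0.0, -0.143, 0.99, 0.0]
force: [0.9, 1.0, 0.1]
width: 0.5
```

Call:
{"api": "arm_command", "payload": {
  "moves": [
    {"dx": 0,"dy": 0,"dz": 0,"twist": 0},
    {"dx": 0,"dy": 0,"dz": 0,"twist": 0},
    {"dx": 0,"dy": 0,"dz": 0,"twist": 0}
  ]
}}

```text
time: 15.65
ee_pos: [409.6, 2.3, 175.7]
ee_rot: [0.0, -0.145, 0.989, -0.0]
force: [0.3, 0.4, -0.2]
width: 0.8
```

```bash
python3 - <<'E'
from h import *
im,d=bot.get_image("side");t,dt=bot.get_image("top")
cv2.imwrite("pics/f_side.png",im);cv2.imwrite("pics/f_top.png",t);np.save("pics/last.npy",d)
def w(n,d,u,v):
    o,r=ray(n,u,v);q=d[v-1:v+2,u-1:u+2];return (o+r*np.median(q[q>0])).round(1)
for k,X in dict(bar=(460.1,-171.4,83),sq=(480.2,-238.4,75),rnd=(500,-305.5,83)).items():
    for n,dd in(("side",d),("top",dt)):
        u,v=proj(n,np.array(X)).round().astype(int);print(k,n,u,v,w(n,dd,u,v))
E
python3 st.py
```

```text
bar side 261 278 [ 459.9 -171.2   83.2]
bar top 336 221 [ 459.7 -170.8   83.9]
sq side 285 307 [ 479.8 -237.7   74.9]
sq top 360 214 [ 479.2 -237.7   75. ]
rnd side 313 336 [ 500.7 -305.4   84.6]
rnd top 385 206 [ 499.4 -304.4   82.9]
15.75 [410.1   1.5 175.7] f [-0.04  0.5   0.73] w 0.4 x-yaw -163.52
```

View pics/f_side.png

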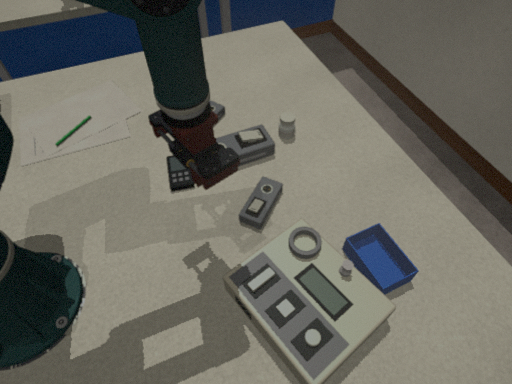

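View pics/f_top.png

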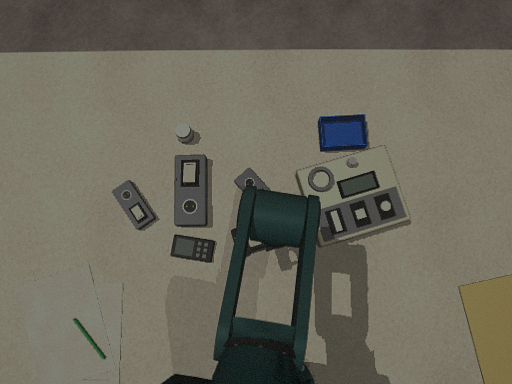

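```bash
python3 - <<'E'
from h import *
t,d=bot.get_image("top")
for v in range(163,184,3):
    o,r=ray("top",189,v);q=d[v-1:v+2,188:191];print(v,(o+r*np.median(q[q>0])).round(1))
print(bot.finish_job())
E
```

```text
163 [627.6 228.9  53.6]
166 [618.6 228.4  55.8]
169 [609.  227.6  60.6]
172 [600.2 227.2  61.9]
175 [591.5 226.8  63.1]
178 [582.7 226.4  65. ]
181 [574.1 226.   66. ]
the job is handed in; nothing more can be done
None
```

I pressed the three controls in the order asked and handed the job in at about 16 s of the 58 s allowed.

- **Rocker:** I pressed the raised end on the largest grey outlet box to its stop, at about 24 N. The final top-view depth shows the pressed +x end down, at about 55 mm at the press point, against 66 mm at the other end.
- **Square key:** I pressed it to its stop, at about 24 N. Both cameras now read its top at 75 mm, which is fully in.
- **Bar key:** I held it at its stop, at about 18–19 N, for roughly 2.75 s and let it go. It reads 83–84 mm, so it came back up.
- **Round key:** I did not press it. It reads 83–85 mm.
- **Other objects:** None of the loose things appear to have moved in the final pictures, and the gripper ended well clear of everything.

**Disagreement:** The reported tool height read about 28–29 mm lower than the fingertip seen in the depth images, with a roughly 2 mm offset sideways. I worked from the images and the measured force instead, and contact came about where they predicted. The first set of move calls was refused for leaving out zero fields; nothing moved.

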